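# Start and tighten the star knob on the fondue burner stand

## Robot

A 6-joint arm with a two-finger parallel gripper is mounted at the origin on the work surface. World frame = base frame: x ahead of the robot, y to its left, z up, the work surface at z = 0. Lengths are in m, angles in rad, forces in N, time in s.
With the tool pointing down it reaches from about 0.3 to 0.875 m from the base axis. Payload 6.4 kg.
Tool frame: the origin (TCP) lies where the fingers leave the gripper's body, on its centre line; the fingertips stand 73 mm ahead of it and the grasp point (between the pads) lies 54 mm ahead of it; z points along the fingers, y is the line along which they close (so a half turn about z gives the same grasp; the last joint's range is limited). The gripper opens to 85 mm and grips with 20 to 120 N. Pads are 22 mm wide; open, the fingers measure 114 mm over their backs; the gripper's body (76 mm by 85 mm) begins 54 mm behind the grasp point. The pads swing forward as they close: fully open they stand 13 mm farther back than shut.
Start: joints at [1.056, 0.181, 1.607, -0, 1.354, -0.206], TCP at [0.175, 0.548, 0.304] pointing down, gripper open.
Joint ranges: [-2.99, 2.99], [-0.89, 2.07], [0.3, 2.58], [-1.14, 4.28], [0, 2.63], [-3.12, 3.12]. Speed limits (rad/s): [2.57, 2.57, 3.01, 3.14, 3.14, 3.14].

## Interface

Orientations are given as a unit quaternion [w, x, y, z].
In Python, from bench import ctrl gives the robot as it stands.
- The arm moves only by the tool carry_out, never from a script. Its argument "steps" is one flat list of numbers, 7 for each row, row after row: the shift along the tool's x, y, z in m, then the turn, a rotation vector about the tool's x, y, z in rad, then the opening, from 0 (shut) to 1 (fully open). In form: [dx, dy, dz, wx, wy, wz, claw, dx, dy, dz, wx, wy, wz, claw, ...]. A call has 1 to 20 rows; each row is the pose to reach, as a shift and turn from the pose commanded when the call began, along the tool's axes at that moment; what a row does not reach only later rows make up. A row lasts 1/10 s, in which the tool goes at most 50 mm and 8.59 degrees, less where a joint would pass 70% of its speed; a pose out of reach is approached as far as the arm can. A call with a gripper value outside its range is refused whole. The fingers move at their own pace and stop on an object; the grip force is fixed at half the most. Time passes only in rows, so rows that repeat a pose let the fingers close. It gives the time, the measured TCP pose, the force, the opening and the grip force at its end, in the units of the state.
- ctrl.get_obs(): the state, without advancing time (a new reading comes with each control period).
- ctrl.camera(name): name is "side" or "top"; returns the picture (480x640x3 uint8, red, green, blue); there is no depth.
- ctrl.camera_params(name): a dict with "vertical_fov" (degrees; the focal length in pixels is half the picture's height over the tangent of half this angle, whatever the lens; pixels are square), "cx", "cy" (the principal point, pixels), "k1" (the pictures are not rectified: a ray, as slopes to the right and down, at radius r is drawn at 1 + k1 r^2 times it, then the intrinsics apply), "cam_to_world" (4x4, takes a point from camera to world coordinates). Camera axes: x right, y down, z forward; pixel columns grow to the right and rows downward; lengths in m; the calibration is good to about 2 mm. A picture is of the moment at which its call begins. camera_params takes no time and is no camera call.
- ctrl.hand_in(): hands the job in; it is judged then, once.
The state is a dict: "time_s": time; "q": joint angles; "dq": joint speeds; "joint_efforts": joint torques, N m; "eef_pos": TCP position; "eef_rot": TCP orientation; "wrist_force": force on the tool from outside, world axes, zero at the start; "torque": the same for the moment, N m; "opening": opening from 0.0 (shut) to 1.0 (fully open); "grasp_force": force on a finger pad.
Only numpy, scipy, OpenCV 4.12 (cv2) and the standard library are available. Lean on these libraries where they do the work, as an engineer would, in place of code of your own. Each camera call takes 0.05 s, during which the arm holds its last target. There are 200 camera calls.

## Task

The black star knob on the burner stand sits loose on top of its thread, not yet started. Keeping light downward pressure on it, turn it backwards (anticlockwise seen from above) until its thread clicks down into the start, then turn it forwards (clockwise) until it has run down and holds the clear fork holder snugly; let go of it there. Never force the knob, and leave the pots, the warmer and the trivet where they are.

Things in the scene. Friction and masses are not known exactly. Their poses are not given: they have to be found in the camera images.
- knob_grip (a point): Point on the vertical axis of the black star knob, half-way up its grip: 48 mm across eight round lobes, so any yaw can be grasped from above. The lobes reach 13 mm below and above this point, the flat top is 14 mm above; below the lobes a 36 mm steel collar goes down to 24 mm below this point. The knob can only turn and slide along its fixed upright stud.
- knob_under (a point): Centre of the knob's underside; height H = its height over stud_base. Starts at H 8.5 mm, held by a seal's drag (2 N, more than its weight): it goes down only if pushed. It then meets the top of the thread at H 5.5 to 8.2 mm and, turned backwards, climbs 1.6 mm per rad. Past the thread's end it can be pushed down about 6.5 mm, to H about 1.2 mm: the click.
- knob: The knob; origin at its underside, z up. Its yaw (anticlockwise = backwards = positive) tells only how far it was turned, not where the thread starts. It needs 0.2 to 1.4 rad backwards until it can drop; the gap there has about 0.5 rad of play before a hard wall. Forwards from the start it only jams on a hard stop (0.4 to 1.5 rad). It is forced when pushed or twisted on its thread with over 35 N.
- stud_base (a point): Fixed point on the stud's axis at the fork holder's free top, 80 mm above the shelf; z up, x towards the burner. From the click (H 1.2 mm), turning forwards draws the knob down 1.6 mm per rad; after about 1.3 rad it meets the holder and presses it, then at about 0.7 mm per rad. Snug is about 2.2 rad forwards of the click, H about -1.2 mm; a hard stop comes at about 2.8 rad. It does not turn back by itself.
- holder (a joint): How far the clear acrylic fork holder (a disc 96 mm across, 6 mm thick, under the knob) is pressed down on its springy washer, in m: 0 free, about 0.0012 when the knob is snug (0.0005 at least), 0.004 full travel; 8 N per mm.
- stand: The fixed stainless burner stand; origin on the shelf under the stud, axes as stud_base. Round foot 130 mm across, post under the knob; the burner with its wire ring (112 mm across, 61 mm high) stands 150 mm from the stud towards +x of the stand.
- pots: bystander: two nested black cast-iron fondue pots, 170 mm wide, 97 mm high, each with a handle (up to 195 mm from the centre); origin at the centre of the underside
- warmer: bystander: white ceramic tealight warmer, open bowl 104 mm wide, 55 mm high; origin at the centre of the underside
- trivet: bystander: round hard red silicone trivet, 170 mm wide, 8 mm thick; origin at the centre of the underside

How it is judged:
By the outcome, as a careful person would: the job done as asked, in the order asked, and still so for the second after the job is handed in, with the robot touching nothing.
It also fails if it takes over 64 s, if anything falls off the work surface, if the arm or the gripper's body presses on something with over 40 N, if the wrist force passes 120 N, or if a joint passes its speed limit or range.

## Working session

There is one attempt and no reset: what is moved stays moved. The work goes in short steps, Python scripts to look and compute and a tool call to move; the robot and the scene stay as the last step left them, time stands still between calls to the robot, and variables do not carry over. Pictures are saved under pics/ and viewed, at most 10 in all, crops included, and the job is handed in when it is done.

Besides the shell and the picture viewer there is one more tool, called after "Call:" by a JSON object that holds its "op" and its "data". carry_out: Moves the arm, as the interface text tells. Its arguments: {"type":"object","properties":{"steps":{"type":"array"}},"required":["steps"]}

```bash
mkdir -p pics
python3 - <<'E'
from bench import ctrl
import cv2
for n in ("side","top"):
    im=ctrl.camera(n); cv2.imwrite(f"pics/{n}0.png",im[:,:,::-1])
    p=ctrl.camera_params(n); print(n,p)
o=ctrl.get_obs(); print(o)
E
```

```text
side {'vertical_fov': 48.736777074531986, 'cx': 322.8488082406721, 'cy': 245.24769092275866, 'k1': -0.1475419197731426, 'cam_to_world': array([[ 0.89317987, -0.32364525,  0.31222343,  0.12377271],
       [-0.44956438, -0.6255972 ,  0.63758922, -0.65299467],
       [-0.01102662, -0.70984639, -0.7042702 ,  0.8398777 ],
       [ 0.        ,  0.        ,  0.        ,  1.        ]])}
top {'vertical_fov': 46.10675515191683, 'cx': 326.58481166703524, 'cy': 239.25083061856367, 'k1': -0.037770378975796604, 'cam_to_world': array([[-0.03036817, -0.99149554,  0.12654788,  0.34649886],
       [-0.99898784,  0.03431025,  0.029088  ,  0.00452937],
       [-0.03318252, -0.12553644, -0.99153392,  1.21335057],
       [ 0.        ,  0.        ,  0.        ,  1.        ]])}
{'time_s': 0.1, 'q': array([ 1.05570917e+00,  1.81489058e-01,  1.60790754e+00,  3.18006415e-05,
        1.35380976e+00, -2.06287120e-01]), 'dq': array([-0.0003622 , -0.00338358, -0.00379846,  0.00159862,  0.00194461,
        0.00246954]), 'joint_efforts': array([-3.58190673e-04, -4.45871794e+01, -3.52240956e+01, -2.44062085e-04,
        4.05168932e-03,  7.14063987e-06]), 'eef_pos': array([0.17452674, 0.54746985, 0.30306183]), 'eef_rot': array([-2.99277398e-04,  1.53790628e-01,  9.88103128e-01, -7.49454899e-04]), 'wrist_force': array([-0.44342037,  0.80298402, -0.43240039]), 'torque': array([-0.03749539,  0.04834982,  0.01004377]), 'grasp_force': 0.0, 'opening': 1.0021072165503853}
```

View pics/side0.png

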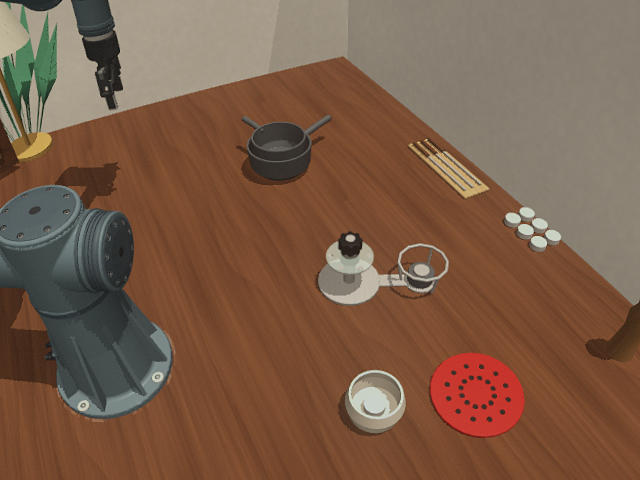

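View pics/top0.png

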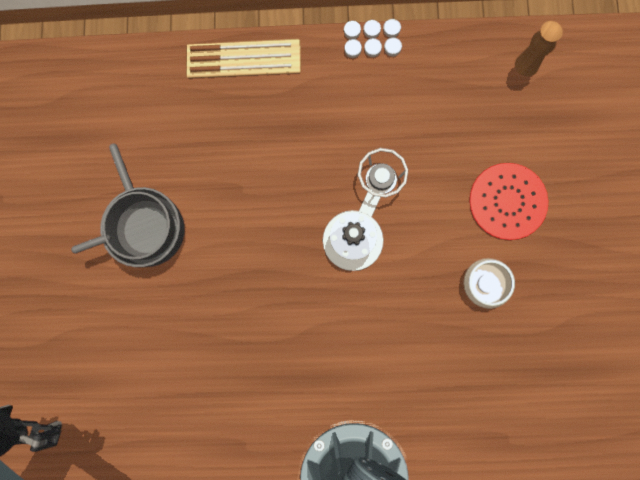

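The side view shows the knob at about (350,244). The top view shows it at about (353,233), with the burner towards (381,178). Next I triangulate it.

```bash
cat > h.py <<'E'
import numpy as np, cv2
from bench import ctrl
def ray(n,uv):
    p=ctrl.camera_params(n); f=240/np.tan(np.radians(p["vertical_fov"])/2)
    K=np.array([[f,0,p["cx"]],[0,f,p["cy"]],[0,0,1.]])
    xy=cv2.undistortPoints(np.array([[uv]],float),K,np.array([p["k1"],0,0,0.]))[0,0]
    T=p["cam_to_world"]; d=T[:3,:3]@np.r_[xy,1]; return T[:3,3],d/np.linalg.norm(d)
def meet(a,b):
    (o,d),(p,e)=a,b
    s=np.linalg.lstsq(np.c_[d,-e],p-o,rcond=None)[0]
    A,B=o+s[0]*d,p+s[1]*e; return (A+B)/2,np.linalg.norm(A-B)
def plane(r,z): return r[0]+r[1]*(z-r[0][2])/r[1][2]
E
python3 - <<'E'
from h import *
R={}
for n,(u,v) in dict(side=(350,244),top=(353,233)).items():
    im=cv2.imread(f"pics/{n}0.png"); r=22
    c=im[v-r:v+r,u-r:u+r]; m=(c.max(2)<75).astype(np.uint8)
    k,l,s,ce=cv2.connectedComponentsWithStats(m); i=1+s[1:,4].argmax()
    x,y,w,h,a=s[i]; print(n,s[i],ce[i]+[u-r,v-r])
    cv2.imwrite(f"pics/{n}k.png",cv2.resize(c,None,fx=9,fy=9,interpolation=0))
    R[n]=(x+u-r+(w-1)/2,y+v-r+(h-1)/2); print(R[n])
print(meet(ray("side",R["side"]),ray("top",R["top"])))
print("burner ring",plane(ray("top",(383,173)),.06))
a=cv2.imread("pics/sidek.png");b=cv2.imread("pics/topk.png");cv2.imwrite("pics/k.png",np.hstack([a,b]))
E
```

```text
side [ 10   9  25  26 396] [349.87121212 244.78787879]
(np.float64(350.0), np.float64(243.5))
top [17 31 10  3 16] [353.375 242.75 ]
(np.float64(352.5), np.float64(243.0))
(array([ 0.48473244, -0.01704724,  0.11813523]), np.float64(0.016429132981362844))
burner ring [ 0.62903163 -0.08369592  0.06      ]
```

View pics/k.png

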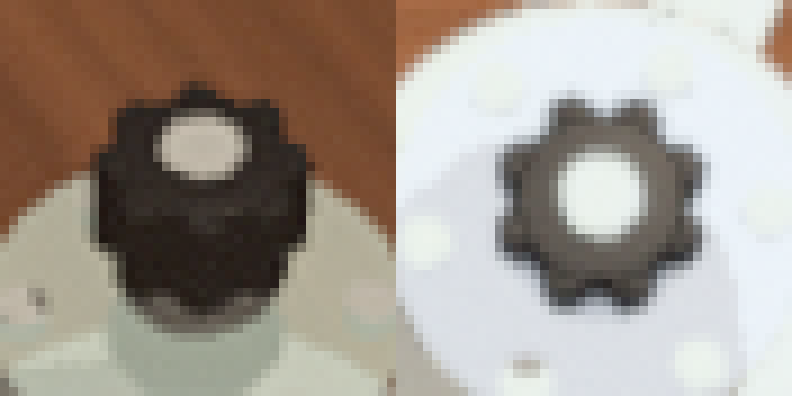

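The crop shows the light top cap at about (349.9,237.8) in the side view and (353.4,232.1) in the top view. I triangulate that cap as the top centre of the knob.

Run:
```python
from h import *
from scipy.spatial.transform import Rotation as Ro
P,g=meet(ray("side",(349.9,237.8)),ray("top",(353.4,232.1)));print("top",P,g, plane(ray("top",(353.4,232.1)),.1265))
o=ctrl.get_obs(); w,x,y,z=o["eef_rot"]; R=Ro.from_quat([x,y,z,w]); M=R.as_matrix(); print(M.round(3))
for up in (0.1,0.03,0):
    t=np.array([P[0],P[1],P[2]-.014+.054+.003+up]); print(up,t,(M.T@(t-o["eef_pos"])).round(4))
print("base azimuth",np.arctan2(P[1],P[0]))
```

```text
top [ 0.49581663 -0.01557516  0.12903941] 0.0026662456670306926 [ 0.49741308 -0.016136    0.1265    ]
[[-0.953  0.304 -0.001]
 [ 0.304  0.953 -0.001]
 [ 0.    -0.002 -1.   ]]
0.1 [ 0.49581663 -0.01557516  0.27203941] [-0.4772 -0.4387  0.0315]
0.03 [ 0.49581663 -0.01557516  0.20203941] [-0.4773 -0.4386  0.1015]
0 [ 0.49581663 -0.01557516  0.17203941] [-0.4773 -0.4386  0.1315]
base azimuth -0.031402819129032096
```

Call:
{"op": "carry_out", "data": {"steps": [-0.477,-0.439,0.04,0,0,1.1,1,-0.477,-0.439,0.04,0,0,1.1,1,-0.477,-0.439,0.04,0,0,1.1,1,-0.477,-0.439,0.04,0,0,1.1,1,-0.477,-0.439,0.04,0,0,1.1,1,-0.477,-0.439,0.04,0,0,1.1,1,-0.477,-0.439,0.04,0,0,1.1,1,-0.477,-0.439,0.04,0,0,1.1,1,-0.477,-0.439,0.04,0,0,1.1,1,-0.477,-0.439,0.04,0,0,1.1,1,-0.477,-0.439,0.04,0,0,1.1,1,-0.477,-0.439,0.04,0,0,1.1,1,-0.477,-0.439,0.04,0,0,1.1,1,-0.477,-0.439,0.04,0,0,1.1,1,-0.477,-0.439,0.04,0,0,1.1,1,-0.477,-0.439,0.04,0,0,1.1,1,-0.477,-0.439,0.04,0,0,1.1,1,-0.477,-0.439,0.04,0,0,1.1,1]}}

```text
time_s: 1.9
eef_pos: [0.4954, -0.0143, 0.2641]
eef_rot: [0.0, 0.647, 0.763, 0.0]
wrist_force: [0.3, 0.7, -0.1]
opening: 0.999
grasp_force: 0.0
```

```bash
cat > st.py <<'E'
from h import *
from scipy.spatial.transform import Rotation as Ro
o=ctrl.get_obs(); w,x,y,z=o["eef_rot"]; M=Ro.from_quat([x,y,z,w]).as_matrix()
print("t",o["time_s"],"q",o["q"].round(3),"p",o["eef_pos"].round(4),"F",o["wrist_force"].round(1),"T",o["torque"].round(2),"g",o["grasp_force"],o["opening"]); print(M.round(3))
t=np.array([.496,-.0157,.1695]); print("to grasp (tool)",(M.T@(t-o["eef_pos"])).round(4))
E
python3 st.py; python3 -c "
from h import *
im=ctrl.camera('side');cv2.imwrite('pics/s1.png',im[150:330,230:470,::-1].repeat(3,0).repeat(3,1))"
```

```text
t 1.9 q [-0.269  0.043  1.843  0.     1.255 -0.433] p [ 0.4954 -0.0143  0.2641] F [ 0.3  0.7 -0.1] T [-0.01 -0.03 -0.02] g 0.0 0.9993605068807324
[[-0.163  0.987  0.   ]
 [ 0.987  0.163 -0.   ]
 [-0.     0.    -1.   ]]
to grasp (tool) [-0.0015  0.0003  0.0946]
```

View pics/s1.png

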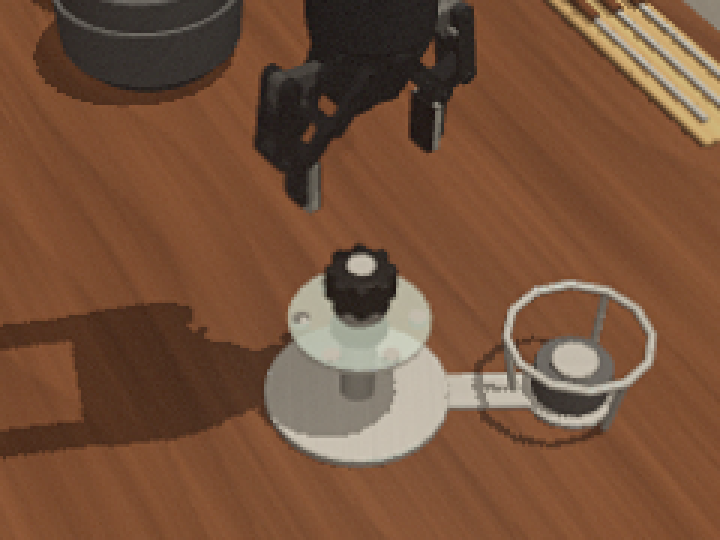

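The side crop shows the open fingers straddling the knob's axis above it, clear of the burner ring. I descend and then close.

Call:
{"op": "carry_out", "data": {"steps": [-0.0015,0,0.03,0,0,0,1,-0.0015,0,0.05,0,0,0,1,-0.0015,0,0.07,0,0,0,1,-0.0015,0,0.085,0,0,0,1,-0.0015,0,0.097,0,0,0,1,-0.0015,0,0.097,0,0,0,1,-0.0015,0,0.097,0,0,0,0.75,-0.0015,0,0.097,0,0,0,0.65,-0.0015,0,0.097,0,0,0,0.65,-0.0015,0,0.097,0,0,0,0.65]}}

```text
time_s: 2.95
eef_pos: [0.4964, -0.017, 0.1676]
eef_rot: [0.001, 0.648, 0.762, 0.0]
wrist_force: [0.7, 0.6, 0.0]
opening: 0.649
grasp_force: 0.0
```

Call:
{"op": "carry_out", "data": {"steps": [0,0,0,0,0,0,0.5,0,0,0,0,0,0,0.4,0,0,0,0,0,0,0.4,0,0,0,0,0,0,0.4,0,0,0,0,0,0,0.4,0,0,0,0,0,0,0.4]}}

```text
time_s: 3.55
eef_pos: [0.4954, -0.0171, 0.1669]
eef_rot: [-0.0, 0.648, 0.762, -0.001]
wrist_force: [-5.1, -1.3, 2.8]
opening: 0.533
grasp_force: 60.7
```

```bash
python3 st.py; python3 -c "
from h import *
im=ctrl.camera('side');cv2.imwrite('pics/s2.png',im[150:330,230:470,::-1].repeat(3,0).repeat(3,1))"
```

```text
t 3.55 q [-2.740e-01  1.810e-01  1.913e+00 -1.000e-03  1.049e+00 -4.360e-01] p [ 0.4954 -0.0171  0.1669] F [-5.1 -1.3  2.8] T [-0.26  0.59 -0.02] g 60.71178317070007 0.5329350321837603
[[-0.161  0.987 -0.002]
 [ 0.987  0.161 -0.   ]
 [-0.    -0.002 -1.   ]]
to grasp (tool) [ 0.0012  0.0008 -0.0026]
```

View pics/s2.png

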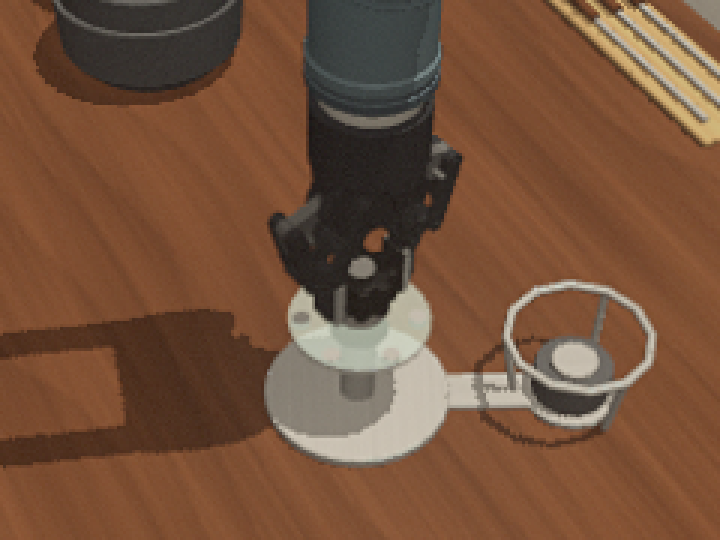

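The knob is gripped centrally between the pads. I now press down in small steps and watch the force.

Call:
{"op": "carry_out", "data": {"steps": [0,-0.001,0.0005,0,0,0,0.4,0,-0.001,0.001,0,0,0,0.4,0,-0.001,0.001,0,0,0,0.4]}}

```text
time_s: 3.9
eef_pos: [0.4952, -0.0171, 0.1665]
eef_rot: [0.0, 0.648, 0.762, 0.0]
wrist_force: [-4.0, -0.2, 6.8]
opening: 0.534
grasp_force: 60.8
```

Call:
{"op": "carry_out", "data": {"steps": [0,0,0.0005,0,0,0,0.4,0,0,0.001,0,0,0,0.4,0,0,0.001,0,0,0,0.4]}}

```text
time_s: 4.2
eef_pos: [0.4953, -0.0171, 0.1661]
eef_rot: [0.0, 0.648, 0.762, 0.0]
wrist_force: [-6.4, 0.2, 12.8]
opening: 0.534
grasp_force: 61.3
```

Call:
{"op": "carry_out", "data": {"steps": [0,0,0,0,0,-0.05,0.4,0,0,-0.0001,0,0,-0.1,0.4,0,0,-0.0002,0,0,-0.15,0.4,0,0,-0.0003,0,0,-0.2,0.4,0,0,-0.0003,0,0,-0.2,0.4]}}

```text
time_s: 4.7
eef_pos: [0.4957, -0.0169, 0.1663]
eef_rot: [0.001, 0.568, 0.823, 0.001]
wrist_force: [-4.1, -0.1, 9.7]
opening: 0.532
grasp_force: 61.0
```

```bash
python3 st.py
```

```text
t 4.7 q [-2.740e-01  1.810e-01  1.915e+00  1.000e-03  1.044e+00 -6.380e-01] p [ 0.4957 -0.0169  0.1663] F [-4.1 -0.1  9.7] T [0.33 0.36 0.04] g 61.04472041130066 0.5320099986172706
[[-0.355  0.935  0.002]
 [ 0.935  0.355  0.   ]
 [-0.     0.002 -1.   ]]
to grasp (tool) [ 0.001   0.0008 -0.0032]
```

Call:
{"op": "carry_out", "data": {"steps": [0,0,0,0,0,-0.05,0.4,0,0,0,0,0,-0.1,0.4,0,0,-0.0001,0,0,-0.15,0.4,0,0,-0.0002,0,0,-0.2,0.4,0,0,-0.0002,0,0,-0.2,0.4]}}

```text
time_s: 5.2
eef_pos: [0.4961, -0.0168, 0.1666]
eef_rot: [0.001, 0.483, 0.876, 0.001]
wrist_force: [-2.5, 1.4, 8.9]
opening: 0.535
grasp_force: 61.2
```

Call:
{"op": "carry_out", "data": {"steps": [0,0,0,0,0,-0.05,0.4,0,0,0,0,0,-0.1,0.4,0,0,0,0,0,-0.15,0.4,0,0,0,0,0,-0.2,0.4,0,0,0,0,0,-0.2,0.4]}}

```text
time_s: 5.7
eef_pos: [0.4964, -0.0164, 0.1667]
eef_rot: [0.001, 0.393, 0.92, 0.001]
wrist_force: [-1.5, 4.6, 8.2]
opening: 0.532
grasp_force: 61.3
```

Call:
{"op": "carry_out", "data": {"steps": [0,0,0,0,0,-0.05,0.4,0,0,0,0,0,-0.1,0.4,0,0,0,0,0,-0.15,0.4,0,0,0,0,0,-0.2,0.4,0,0,0,0,0,-0.2,0.4]}}

```text
time_s: 6.2
eef_pos: [0.4966, -0.0161, 0.1662]
eef_rot: [0.002, 0.299, 0.954, 0.002]
wrist_force: [3.5, 5.5, 1.2]
opening: 0.533
grasp_force: 61.2
```

The force fell and z dropped, so the gap is probably here. I push down without turning.

Call:
{"op": "carry_out", "data": {"steps": [0,0,0.0005,0,0,0,0.4,0,0,0.001,0,0,0,0.4,0,0,0.0015,0,0,0,0.4,0,0,0.002,0,0,0,0.4,0,0,0.002,0,0,0,0.4]}}

```text
time_s: 6.7
eef_pos: [0.4965, -0.0161, 0.164]
eef_rot: [0.002, 0.3, 0.954, 0.002]
wrist_force: [5.2, 6.0, 1.3]
opening: 0.533
grasp_force: 61.1
```

It is dropping freely, so I continue down.

Call:
{"op": "carry_out", "data": {"steps": [0,0,0.001,0,0,0,0.4,0,0,0.002,0,0,0,0.4,0,0,0.003,0,0,0,0.4,0,0,0.003,0,0,0,0.4]}}

```text
time_s: 7.1
eef_pos: [0.4966, -0.0161, 0.161]
eef_rot: [0.002, 0.3, 0.954, 0.002]
wrist_force: [4.2, 5.6, -0.7]
opening: 0.533
grasp_force: 61.2
```

Call:
{"op": "carry_out", "data": {"steps": [0,0,0.0005,0,0,0,0.4,0,0,0.001,0,0,0,0.4,0,0,0.001,0,0,0,0.4]}}

```text
time_s: 7.4
eef_pos: [0.4966, -0.016, 0.1605]
eef_rot: [0.002, 0.3, 0.954, 0.002]
wrist_force: [2.1, 6.7, 5.1]
opening: 0.536
grasp_force: 61.3
```

Call:
{"op": "carry_out", "data": {"steps": [0,0,0.0005,0,0,0,0.4,0,0,0.001,0,0,0,0.4,0,0,0.001,0,0,0,0.4]}}

```text
time_s: 7.7
eef_pos: [0.4967, -0.0161, 0.1601]
eef_rot: [0.002, 0.3, 0.954, 0.002]
wrist_force: [-1.4, 5.6, 11.0]
opening: 0.535
grasp_force: 61.8
```

```bash
python3 st.py
```

```text
t 7.7 q [-0.273  0.192  1.917  0.003  1.029 -1.237] p [ 0.4967 -0.0161  0.1601] F [-1.4  5.6 11. ] T [ 1.33  0.01 -0.  ] g 61.83882772922516 0.5350260881615558
[[-0.82   0.572  0.004]
 [ 0.572  0.82   0.002]
 [-0.002  0.004 -1.   ]]
to grasp (tool) [ 0.0007 -0.     -0.0094]
```

The knob clicked and bottomed about 6.5 mm lower. Next I turn it forwards, following it down.

Call:
{"op": "carry_out", "data": {"steps": [0,0,0,0,0,0.08,0.4,0,0,0.0001,0,0,0.16,0.4,0,0,0.0002,0,0,0.24,0.4,0,0,0.0003,0,0,0.32,0.4,0,0,0.0003,0,0,0.4,0.4,0,0,0.0003,0,0,0.4,0.4]}}

```text
time_s: 8.3
eef_pos: [0.4961, -0.0168, 0.1596]
eef_rot: [0.001, 0.484, 0.875, 0.001]
wrist_force: [-2.9, 1.7, 12.0]
opening: 0.53
grasp_force: 62.0
```

```bash
python3 st.py
```

```text
t 8.3 q [-2.740e-01  1.930e-01  1.917e+00  1.000e-03  1.029e+00 -8.340e-01] p [ 0.4961 -0.0168  0.1596] F [-2.9  1.7 12. ] T [ 0.57  0.33 -0.13] g 62.0130729675293 0.5303659099595135
[[-0.531  0.847  0.003]
 [ 0.847  0.531  0.   ]
 [-0.001  0.002 -1.   ]]
to grasp (tool) [ 0.0009  0.0005 -0.0099]
```

Call:
{"op": "carry_out", "data": {"steps": [0,0,0.0001,0,0,0.08,0.4,0,0,0.0002,0,0,0.16,0.4,0,0,0.0003,0,0,0.24,0.4,0,0,0.0004,0,0,0.32,0.4,0,0,0.0005,0,0,0.4,0.4,0,0,0.0005,0,0,0.4,0.4]}}

```text
time_s: 8.9
eef_pos: [0.4953, -0.0171, 0.159]
eef_rot: [0.0, 0.648, 0.761, -0.0]
wrist_force: [-8.1, 0.4, 13.9]
opening: 0.535
grasp_force: 62.3
```

Call:
{"op": "carry_out", "data": {"steps": [0,0,0.0001,0,0,0.08,0.4,0,0,0.0002,0,0,0.16,0.4,0,0,0.0003,0,0,0.24,0.4,0,0,0.0004,0,0,0.32,0.4,0,0,0.0005,0,0,0.4,0.4,0,0,0.0005,0,0,0.4,0.4]}}

```text
time_s: 9.5
eef_pos: [0.4944, -0.0172, 0.1585]
eef_rot: [-0.0, 0.787, 0.618, -0.001]
wrist_force: [-12.7, -1.0, 19.1]
opening: 0.537
grasp_force: 62.8
```

```bash
python3 st.py
```

```text
t 9.5 q [-2.750e-01  1.940e-01  1.919e+00 -1.000e-03  1.031e+00 -3.400e-02] p [ 0.4944 -0.0172  0.1585] F [-12.7  -1.   19.1] T [-0.14  1.69 -0.04] g 62.796828746795654 0.536720591354707
[[ 0.237  0.971 -0.002]
 [ 0.971 -0.237 -0.001]
 [-0.001 -0.002 -1.   ]]
to grasp (tool) [ 0.0018  0.0012 -0.011 ]
```

Call:
{"op": "carry_out", "data": {"steps": [0,-0.0005,0,0,0,0.08,0.4,0,-0.001,0,0,0,0.16,0.4,0,-0.0015,0,0,0,0.24,0.4,0,-0.0015,0,0,0,0.32,0.4,0,-0.0015,0,0,0,0.4,0.4,0,-0.0015,0,0,0,0.4,0.4]}}

```text
time_s: 10.1
eef_pos: [0.4932, -0.0168, 0.1584]
eef_rot: [-0.0, 0.894, 0.449, -0.001]
wrist_force: [-9.6, 0.1, 16.5]
opening: 0.531
grasp_force: 62.5
```

```bash
python3 st.py
```

```text
t 10.1 q [-2.750e-01  1.910e-01  1.923e+00 -1.000e-03  1.029e+00  3.660e-01] p [ 0.4932 -0.0168  0.1584] F [-9.6  0.1 16.5] T [-0.18  1.4  -0.07] g 62.45384216308594 0.5306828827059868
[[ 0.597  0.802 -0.001]
 [ 0.802 -0.597 -0.   ]
 [-0.001 -0.001 -1.   ]]
to grasp (tool) [ 0.0025  0.0016 -0.0111]
```

The height fell less than the commanded turn should give, so the pads may be slipping. I let go, move aside and measure the knob's height and yaw directly.

Call:
{"op": "carry_out", "data": {"steps": [0,0,-0.001,0,0,0,0.4,0,0,-0.002,0,0,0,0.4,0,0,-0.002,0,0,0,1,0,0,-0.002,0,0,0,1,0,0,-0.002,0,0,0,1,0,0,-0.002,0,0,0,1,0,0,-0.03,0,0,0,1,0,0,-0.07,0,0,0,1,0,0,-0.1,0,0,0,1,0.04,-0.03,-0.1,0,0,0,1,0.08,-0.06,-0.1,0,0,0,1,0.096,-0.072,-0.1,0,0,0,1,0.096,-0.072,-0.1,0,0,0,1,0.096,-0.072,-0.1,0,0,0,1]}}

```text
time_s: 11.5
eef_pos: [0.4929, 0.1035, 0.257]
eef_rot: [0.0, 0.893, 0.45, -0.0]
wrist_force: [-0.4, -0.9, -0.5]
opening: 1.001
grasp_force: 0.0
```

```bash
cat > meas.py <<'E'
from h import *
import sys
def cap(im,u,v,r=7,t=150):   # light cap inside the black lobes, subpixel centroid
    c=im[v-r:v+r+1,u-r:u+r+1].astype(float).min(2); w=np.clip(c-90,0,60)
    k,l,s,ce=cv2.connectedComponentsWithStats((w>0).astype(np.uint8)); i=l[r,r]
    w=w*(l==i); y,x=np.mgrid[v-r:v+r+1,u-r:u+r+1]; return (w*x).sum()/w.sum(),(w*y).sum()/w.sum(),int((l==i).sum())
def yaw(im,c):  # phase of 8-lobe pattern in top view, rad anticlockwise mod pi/4 (picture)
    a=np.radians(np.arange(360)); z=0
    for rr in (10,10.5,11,11.5):
        g=cv2.remap(im.astype(np.float32).mean(2),np.float32(c[0]+rr*np.cos(a))[None],np.float32(c[1]-rr*np.sin(a))[None],cv2.INTER_LINEAR)[0]
        z+=((255-g)*np.exp(-8j*a)).sum()
    return -np.angle(z)/8, abs(z)
S=cv2.imread("pics/side0.png");T=cv2.imread("pics/top0.png")
n=sys.argv[1]
s=ctrl.camera("side")[:,:,::-1];t=ctrl.camera("top")[:,:,::-1]
cv2.imwrite(f"pics/{n}s.png",s);cv2.imwrite(f"pics/{n}t.png",t)
a=cap(S,350,238);b=cap(s,350,int(sys.argv[2]));c=cap(T,353,232);d=cap(t,353,232)
print(a,b,c,d); print("yaw",yaw(T,c),yaw(t,d))
x,y=.496,-.0157
P=lambda uv,:ray("side",uv)
# height change: intersect side rays with the vertical plane through axis facing camera
def zz(uv):
    o,e=P(uv); h=e[:2]/np.linalg.norm(e[:2]); k=((np.array([x,y])-o[:2])@h)/(e[:2]@h); return (o+k*e)[2]
print("H change mm",1e3*(zz(b[:2])-zz(a[:2])))
cv2.imwrite(f"pics/{n}c.png",np.hstack([cv2.resize(i[v-22:v+22,u-22:u+22],None,fx=9,fy=9,interpolation=0) for i,u,v in((s,350,244),(t,353,233))]))
E
python3 meas.py m1 243; python3 st.py
```

```text
(np.float64(349.9552845528455), np.float64(237.85670731707316), 57) (np.float64(349.91601496089766), np.float64(241.08024481468888), 57) (np.float64(353.69738396624473), np.float64(231.83628691983122), 152) (np.float64(353.60787761561454), np.float64(232.53525584666784), 141)
yaw (np.float64(0.3629066820746545), np.float64(15829.734000637798)) (np.float64(0.35087574023085105), np.float64(18955.077892708177))
H change mm -8.702130024554112
t 11.6 q [-0.031  0.07   1.831 -0.     1.242  0.608] p [0.493  0.1025 0.2569] F [-0.5  0.5  0.1] T [-0.06 -0.01 -0.04] g 0.0 0.9958919119374436
[[ 0.596  0.803 -0.   ]
 [ 0.803 -0.596 -0.   ]
 [-0.     0.    -1.   ]]
to grasp (tool) [-0.0931  0.0729  0.0875]
```

View pics/m1c.png

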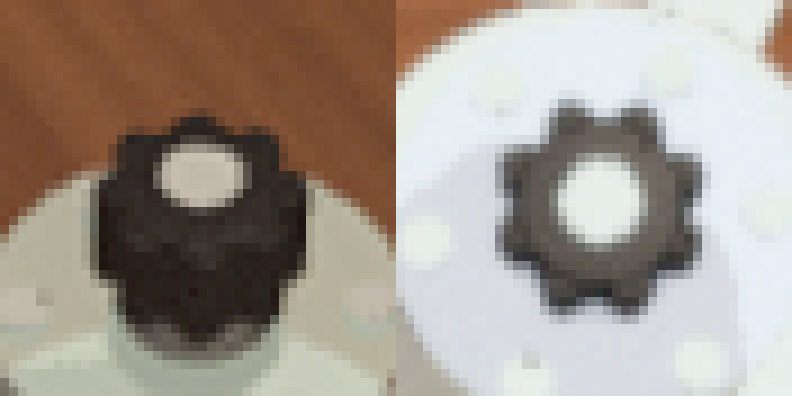

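The crops show the cap 3.2 px lower in the side view, giving H about -0.2 mm. The lobe phase is unchanged, so the net turn is one 45° period (0.785 rad), matching the commanded 0.8: no slip. The TCP's orbit puts the axis at (0.4949, -0.0150). I regrasp centred on that.

Call:
{"op": "carry_out", "data": {"steps": [-0.04,0.03,0,0,0,0,1,-0.08,0.06,0,0,0,0,1,-0.093,0.0715,0,0,0,0,1,-0.093,0.0715,0,0,0,0,1,-0.093,0.0715,0.03,0,0,0,1,-0.093,0.0715,0.06,0,0,0,1,-0.093,0.0715,0.085,0,0,0,1,-0.093,0.0715,0.097,0,0,0,1,-0.093,0.0715,0.097,0,0,0,0.7,-0.093,0.0715,0.097,0,0,0,0.65,-0.093,0.0715,0.097,0,0,0,0.65,-0.093,0.0715,0.097,0,0,0,0.65]}}

```text
time_s: 12.8
eef_pos: [0.4958, -0.0141, 0.1614]
eef_rot: [0.001, 0.893, 0.45, 0.001]
wrist_force: [0.7, -0.6, -0.0]
opening: 0.649
grasp_force: 0.0
```

```bash
sed -i 's/\[.496,-.0157,.1695\]/[.4949,-.0150,.160]/' st.py; python3 st.py
```

```text
t 12.8 q [-0.268  0.189  1.917  0.     1.033  0.37 ] p [ 0.4958 -0.0141  0.1614] F [ 0.7 -0.6 -0. ] T [-0.    0.02 -0.  ] g 0.0 0.6489144936003247
[[ 0.596  0.803  0.002]
 [ 0.803 -0.596 -0.001]
 [ 0.001  0.002 -1.   ]]
to grasp (tool) [-0.0012 -0.0002  0.0014]
```

Call:
{"op": "carry_out", "data": {"steps": [-0.0012,-0.0002,0.001,0,0,0,0.65,-0.0012,-0.0002,0.001,0,0,0,0.5,-0.0012,-0.0002,0.001,0,0,0,0.4,-0.0012,-0.0002,0.001,0,0,0,0.4,-0.0012,-0.0002,0.001,0,0,0,0.4,-0.0012,-0.0002,0.001,0,0,0,0.4]}}

```text
time_s: 13.4
eef_pos: [0.4941, -0.0148, 0.1595]
eef_rot: [0.0, 0.893, 0.45, 0.0]
wrist_force: [-2.9, -0.4, 6.1]
opening: 0.531
grasp_force: 60.7
```

Call:
{"op": "carry_out", "data": {"steps": [0,0,0,0,0,0.08,0.4,0,0,0.0001,0,0,0.16,0.4,0,0,0.0002,0,0,0.24,0.4,0,0,0.0003,0,0,0.32,0.4,0,0,0.0003,0,0,0.4,0.4,0,0,0.0003,0,0,0.4,0.4]}}

```text
time_s: 14.0
eef_pos: [0.494, -0.0147, 0.1593]
eef_rot: [-0.0, 0.965, 0.262, -0.0]
wrist_force: [-4.0, 1.2, 8.2]
opening: 0.535
grasp_force: 60.7
```

```bash
python3 st.py
```

```text
t 14.0 q [-0.27   0.19   1.921  0.     1.031  0.77 ] p [ 0.494  -0.0147  0.1593] F [-4.   1.2  8.2] T [ 0.17  0.57 -0.07] g 60.65092921257019 0.5346664941319957
[[ 0.862  0.506 -0.   ]
 [ 0.506 -0.862  0.   ]
 [-0.    -0.    -1.   ]]
to grasp (tool) [ 0.0006  0.0007 -0.0007]
```

Call:
{"op": "carry_out", "data": {"steps": [0,0,0,0,0,0.08,0.4,0,0,0.0001,0,0,0.16,0.4,0,0,0.0002,0,0,0.24,0.4,0,0,0.0002,0,0,0.3,0.4,0,0,0.0002,0,0,0.3,0.4]}}

```text
time_s: 14.5
eef_pos: [0.494, -0.0146, 0.1591]
eef_rot: [-0.0, 0.993, 0.115, -0.0]
wrist_force: [-3.7, 1.7, 6.5]
opening: 0.533
grasp_force: 60.7
```

```bash
python3 st.py
```

```text
t 14.5 q [-0.27   0.191  1.921  0.     1.03   1.069] p [ 0.494  -0.0146  0.1591] F [-3.7  1.7  6.5] T [ 0.25  0.54 -0.13] g 60.734946727752686 0.5331106011771757
[[ 0.973  0.229 -0.   ]
 [ 0.229 -0.973  0.   ]
 [-0.    -0.    -1.   ]]
to grasp (tool) [ 0.0008  0.0006 -0.0009]
```

Call:
{"op": "carry_out", "data": {"steps": [0,0,-0.001,0,0,0,0.4,0,0,-0.001,0,0,0,1,0,0,-0.001,0,0,0,1,0,0,-0.001,0,0,0,1,0,0,-0.001,0,0,0,1,0,0,-0.03,0,0,0,1,0,0,-0.07,0,0,0,1,0,0,-0.1,0,0,0,1,0.01,-0.04,-0.1,0,0,0,1,0.02,-0.08,-0.1,0,0,0,1,0.028,-0.117,-0.1,0,0,0,1,0.028,-0.117,-0.1,0,0,0,1,0.028,-0.117,-0.1,0,0,0,1]}}

```text
time_s: 15.8
eef_pos: [0.4942, 0.106, 0.2585]
eef_rot: [0.0, 0.993, 0.117, -0.0]
wrist_force: [0.7, -0.2, -0.0]
opening: 1.001
grasp_force: 0.0
```

```bash
python3 meas.py m2 241; python3 st.py
```

```text
(np.float64(349.9552845528455), np.float64(237.85670731707316), 57) (np.float64(349.86675824175825), np.float64(241.26304945054946), 56) (np.float64(353.69738396624473), np.float64(231.83628691983122), 152) (np.float64(353.7380870165746), np.float64(232.41885359116023), 140)
yaw (np.float64(0.3629066820746545), np.float64(15829.734000637798)) (np.float64(-0.34378842206972726), np.float64(15025.506726749507))
H change mm -9.202976557325936
t 15.9 q [-0.026  0.072  1.825 -0.     1.245  1.312] p [0.4944 0.1048 0.2585] F [-1.  -0.4  0. ] T [ 0.04 -0.01 -0.04] g 0.0 0.9997410828254918
[[ 0.973  0.23  -0.   ]
 [ 0.23  -0.973 -0.   ]
 [-0.     0.    -1.   ]]
to grasp (tool) [-0.0271  0.1166  0.0986]
```

View pics/m2c.png

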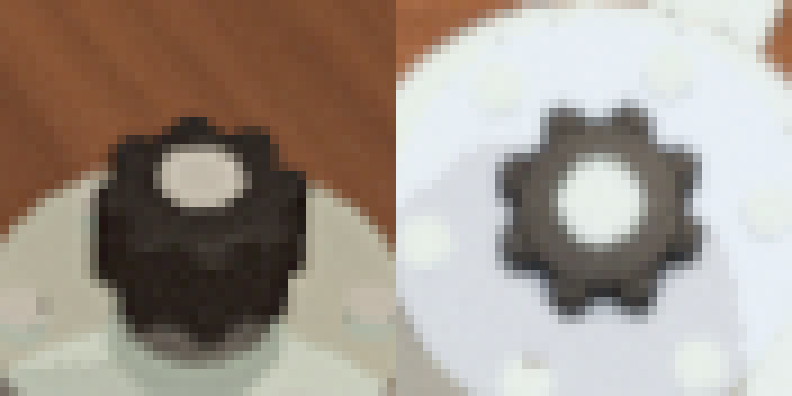

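This view shows the knob turned a further 0.695 rad, so again no slip. H is about -0.7 mm, about 0.7 mm per rad, so it is already pressing the holder. It needs a little more to be snug, so I regrasp and turn gently.

Call:
{"op": "carry_out", "data": {"steps": [-0.01,0.04,0,0,0,0,1,-0.02,0.08,0,0,0,0,1,-0.0275,0.1166,0,0,0,0,1,-0.0275,0.1166,0,0,0,0,1,-0.0275,0.1166,0.03,0,0,0,1,-0.0275,0.1166,0.06,0,0,0,1,-0.0275,0.1166,0.085,0,0,0,1,-0.0275,0.1166,0.0985,0,0,0,1,-0.0275,0.1166,0.0985,0,0,0,0.7,-0.0275,0.1166,0.0985,0,0,0,0.65,-0.0275,0.1166,0.0985,0,0,0,0.65,-0.0275,0.1166,0.0985,0,0,0,0.5,-0.0275,0.1166,0.0985,0,0,0,0.4,-0.0275,0.1166,0.0985,0,0,0,0.4,-0.0275,0.1166,0.0985,0,0,0,0.4,-0.0275,0.1166,0.0985,0,0,0,0.4]}}

```text
time_s: 17.5
eef_pos: [0.4953, -0.0142, 0.1617]
eef_rot: [0.0, 0.993, 0.116, 0.001]
wrist_force: [-1.2, 1.9, 7.1]
opening: 0.536
grasp_force: 60.3
```

Call:
{"op": "carry_out", "data": {"steps": [0,0,0,0,0,0.06,0.4,0,0,0,0,0,0.12,0.4,0,0,0.0001,0,0,0.18,0.4,0,0,0.0001,0,0,0.2,0.4,0,0,0.0001,0,0,0.2,0.4]}}

```text
time_s: 18.0
eef_pos: [0.4954, -0.0143, 0.1616]
eef_rot: [0.0, 1.0, 0.016, 0.001]
wrist_force: [-1.6, 1.8, 6.7]
opening: 0.531
grasp_force: 60.5
```

```bash
python3 st.py
```

```text
t 18.0 q [-0.269  0.188  1.918  0.     1.033  1.269] p [ 0.4954 -0.0143  0.1616] F [-1.6  1.8  6.7] T [ 0.28  0.18 -0.04] g 60.50094723701477 0.5308783244240732
[[ 0.999  0.033  0.003]
 [ 0.033 -0.999 -0.001]
 [ 0.003  0.001 -1.   ]]
to grasp (tool) [-0.0005  0.0007  0.0016]
```

Call:
{"op": "carry_out", "data": {"steps": [0,0,0,0,0,0.06,0.4,0,0,0,0,0,0.12,0.4,0,0,0.0001,0,0,0.18,0.4,0,0,0.0001,0,0,0.18,0.4]}}

```text
time_s: 18.4
eef_pos: [0.4954, -0.0145, 0.1614]
eef_rot: [0.0, 0.997, -0.074, 0.001]
wrist_force: [-1.8, -0.3, 6.0]
opening: 0.532
grasp_force: 60.8
```

```bash
python3 st.py
```

```text
t 18.4 q [-0.269  0.188  1.918 -0.     1.032  1.45 ] p [ 0.4954 -0.0145  0.1614] F [-1.8 -0.3  6. ] T [ 0.12  0.19 -0.13] g 60.8428680896759 0.5324908745113701
[[ 0.989 -0.148  0.003]
 [-0.148 -0.989 -0.001]
 [ 0.003  0.    -1.   ]]
to grasp (tool) [-0.0004  0.0006  0.0014]
```

Call:
{"op": "carry_out", "data": {"steps": [0,0,-0.001,0,0,0,0.4,0,0,-0.001,0,0,0,1,0,0,-0.001,0,0,0,1,0,0,-0.001,0,0,0,1,0,0,-0.001,0,0,0,1,0,0,-0.03,0,0,0,1,0,0,-0.07,0,0,0,1,0,0,-0.1,0,0,0,1,-0.006,-0.04,-0.1,0,0,0,1,-0.012,-0.08,-0.1,0,0,0,1,-0.018,-0.119,-0.1,0,0,0,1,-0.018,-0.119,-0.1,0,0,0,1,-0.018,-0.119,-0.1,0,0,0,1]}}

```text
time_s: 19.7
eef_pos: [0.4939, 0.1066, 0.2598]
eef_rot: [0.0, 0.997, -0.072, -0.0]
wrist_force: [-0.7, -0.5, -0.1]
opening: 1.004
grasp_force: 0.0
```

```bash
python3 meas.py m3 241
```

```text
(np.float64(349.9552845528455), np.float64(237.85670731707316), 57) (np.float64(349.89590443686006), np.float64(241.4863481228669), 59) (np.float64(353.69738396624473), np.float64(231.83628691983122), 152) (np.float64(353.2887783115992), np.float64(232.3846945778998), 147)
yaw (np.float64(0.3629066820746545), np.float64(15829.734000637798)) (np.float64(0.05935491588186484), np.float64(13918.792313973412))
H change mm -9.8071544755004
```

View pics/m3s.png

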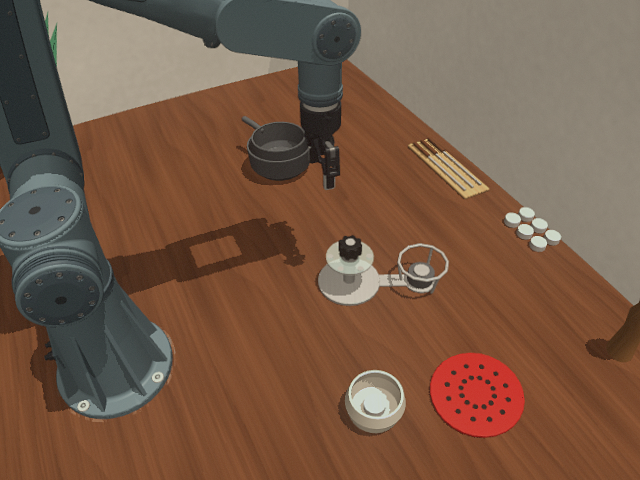

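The picture shows the knob at (350,246) run down onto the holder, the gripper clear, and the pots, warmer and trivet unmoved. H measures about -1.3 mm, which is snug, so I hand in.

```bash
python3 -c "
from bench import ctrl
print(ctrl.hand_in())"
```

```text
the job is handed in; nothing more can be done
None
```

The knob clicked into its thread start after about 0.8 rad backwards, then ran forwards about 2.7 rad to roughly H -1.3 mm (snug is -1.2); it was let go there and the job handed in, verdict not shown.

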